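# Unpack the microscope parts cradle

### The arm

A 6-joint arm with a two-finger parallel gripper is mounted at the origin on the work surface. World frame = base frame: x ahead of the robot, y to its left, z up, the work surface at z = 0. Lengths are in m, angles in rad, forces in N, time in s.
With the tool pointing down it reaches from about 0.325 to 0.9 m from the base axis. Payload 6.1 kg.
Tool frame: the origin (TCP) lies midway between the tips of the shut fingers; the grasp point (between the pads) lies 19 mm behind it; z points along the fingers, y is the line along which they close (so a half turn about z gives the same grasp; the last joint's range is limited). The gripper opens to 85 mm and grips with 20 to 120 N. Pads are 22 mm wide; open, the fingers measure 114 mm over their backs; the gripper's body (76 mm by 85 mm) begins 54 mm behind the grasp point. The pads swing forward as they close: fully open they stand 13 mm farther back than shut.
Start: joints at [1.007, 0.22, 1.526, -0, 1.395, -0.126], TCP at [0.265, 0.566, 0.206] pointing down, gripper open.
Joint ranges: [-2.98, 2.98], [-0.91, 2.08], [0.09, 2.57], [-1.24, 4.39], [0.2, 2.65], [-2.68, 2.68]. Speed limits (rad/s): [2.57, 2.57, 3.01, 3.14, 3.14, 3.14].

### API

Orientations are given as a unit quaternion [w, x, y, z].
In Python, from station import observe, cams, manip gives the robot as it stands. The module is installed in compiled form; this text tells all that it offers.
- The arm moves only by the shell command python3 -m pendant 'ROWS' [OPENING] [FORCE]. ROWS is JSON, a list of rows, each a list of 4 numbers: the shift along the world's x, y, z in mm, then the turn about the world's z in degrees. A call has 1 to 10 rows; each row shifts and turns the commanded pose from where the row before left it; what a row does not reach is not made up. A row lasts 1/10 s, in which the tool goes at most 50 mm and 8.59 degrees, less where a joint would pass 70% of its speed; a pose out of reach is approached as far as the arm can. A call with a gripper value outside its range is refused whole. OPENING is the finger opening in mm, from 0 to 85.4, set as the call begins (- or left out, the last holds). The fingers move at their own pace and stop on an object; FORCE is the grip in N (left out, the last holds). Time passes only in rows, so rows that do not move let the fingers close. It gives the time, the measured TCP pose, the force, the opening and the grip force at its end, in the units of the state.
- observe(): the state, without advancing time (a new reading comes with each control period).
- cams.snapshot(name): name is "scene" or "side" or "wrist"; returns a dict with "pixels" (384x512x3 uint8, red, green, blue), "fx", "fy", "cx", "cy" (pixels), "dist" ([k1, k2, p1, p2, k3] as OpenCV has them; the pictures are not rectified), "R" (3x3) and "t" (3): a world point X has camera coordinates R X + t; the wrist camera has in their place "tool_from_camera" (4x4, takes a point from camera to tool coordinates, whose origin is the TCP and whose axes are the flange's). Camera axes: x right, y down, z forward; pixel columns grow to the right and rows downward; lengths in m; the calibration is good to about 2 mm. A picture is of the moment at which its call begins: read the wrist's pose just before it. There is no depth.
- manip.job_done(): hands the job in; it is judged then, once.
Trained networks look in a picture, given as the dict that the camera call returned (one of the last four; its "shot" number tells which), for a name from the list of things; names that differ only in an ending like _2 or _b are one class to them, and where a whole thing is asked for, a point or a joint stands for the part that bears it (a point fixed in the world has none). Each returns a list of dicts, best first, with "score" (0 to 1); they miss things now and then, are a little off and sometimes report something else, mostly with a low value. They report only what shows in the picture. A call takes as long as a camera call. They do not tell look-alikes from the thing itself.
- cams.boxes_of(picture, thing): "extent" ([centre column, centre row, width, height] in pixels, round what is visible of it).
- cams.place_of(picture, thing): "pixel" ([column, row] in pixels: a listed point, or the origin of a listed thing).
The state is a dict: "clock": time; "qpos": joint angles; "dq": joint speeds; "tau": joint torques, N m; "ee_pos": TCP position; "eef_rot": TCP orientation; "ft_force": force on the tool from outside, world axes, zero at the start; "ft_torque": the same for the moment, N m; "finger_gap": finger opening in m; "gripper_force": force on a finger pad.
Only numpy, scipy, OpenCV 4.12 (cv2) and the standard library are available. Lean on these libraries where they do the work, as an engineer would, in place of code of your own. Each camera call takes 0.05 s, during which the arm holds its last target. There are 200 camera calls.

### The job

Take the stack of microscope parts in the cradle apart, keeping every part upright: first stand the eyepiece in the small round dish, then put the condenser in the large round dish and the filter cube in the square dish, each flat on the dish floor. Only then swing the hold-down bar up until it stands nearly upright and leave it there, slide the stage plate out from under it and lay it flat and centred, lengthwise, on the long rest between its end lips. Do not disturb the oil bottle, slide box and culture dish standing about.

Things in the scene. Friction and masses are not known exactly. Their poses are not given: they have to be found in the camera images.
- eyepiece: Microscope eyepiece standing upright on top of the condenser: black eyecup below (diameter 34 mm, from 0 to 22 mm high) and a bright steel tube above it (diameter 23 mm, from 22 to 52 mm high), 70 g. Origin: centre of the underside, z up.
- condenser: Condenser: plain black upright drum with an aluminium band, diameter 48 mm, 32 mm high, 130 g, on the stage plate beside the filter cube; the eyepiece stands on it. It has either the near place (46 mm from the plate's origin towards plate -x) or the far one (12 mm towards plate +x), the cube the other. Origin: centre of the underside, z up.
- cube: Filter cube: aluminium block 44 x 44 mm, 40 mm high, with black round windows in its top and -x and +x sides, 140 g, on the stage plate, sides roughly parallel to the plate's. Only some 10 mm lies between it and the condenser: grip both across the plate (along plate y). Origin: centre of the underside, z up.
- plate: Stage plate: dark steel, 150 mm long (x), 56 wide (y), 12 thick, 250 g; a rib 14 mm high across its top at x 65 to 75 mm, behind the bar. Lies on a white slab 12 mm high, only 44 wide, so fingers can grip both long edges. Beside it at x 45 to 63 stand 18 mm cheeks, at its +x end a wall. +x points away from the robot; bar up, it slides out towards its -x. Origin: centre of underside.
- bar (a joint): Angle of the steel hold-down bar, rad: 0 flat across the plate (above plate x 47 to 61 mm), starts at 0 to 0.1; 1.57 upright; stop at 1.6. Hinge axis parallel to plate x, 50 mm to the plate's -y side, 30 mm above the table (posts 36 mm high). Lifting the free +y end swings it up and over to -y; a stiff hinge (1 to 2 N at the handle) keeps it where it is left.
- bar_handle (a point): Centre of the black handle on the bar's free end: cylinder, diameter 16 mm, 30 long, axis parallel to the hinge, above the 14 mm wide bar. Bar flat: at plate x 54, y 65 mm, 44 mm above the table (115 mm out from the hinge axis, 14 above it). Pinch its two flat ends from above; it turns between the fingers. x along the handle, y outward along the bar, z up from the bar.
- dish_small: Small round shallow white dish, fixed: inner diameter 54 mm, outer 62 mm, floor 4 mm above the table, rim 7 mm above the table. For the eyepiece. Origin: centre of the underside, at table height.
- dish_large: Large round shallow white dish, fixed: inner diameter 68 mm, outer 76 mm, floor 4 mm and rim 7 mm above the table. For the condenser. Origin: centre of the underside, at table height.
- dish_square: Square shallow white dish, fixed: inner 64 x 64 mm, outer 72 x 72 mm, floor 4 mm and rim 7 mm above the table. For the filter cube. Origin: centre of the underside, at table height, x and y along the sides.
- rest: Long white rest for the stage plate, fixed: a bar 182 mm long (x), 44 mm wide (y), its top 12 mm above the table, with a lip 6 mm thick across each end, 18 mm above the table, 170 mm between the lips. The plate lies along it, either way round. Origin: centre of the underside, at table height.
There are look-alikes about, which are no part of the job. Leave any turquoise look-alike of the plate alone.

How it is judged:
On the way, in this order (a step that is already met when the one before it is completed fails the run):
1. the eyepiece stands in the small round dish (horizontal distance between eyepiece and dish_small below 0.013 m and z of eyepiece in the frame of dish_small between 0.002 and 0.0065 m and angle between eyepiece's own z axis and vertical below 0.05 rad and linear speed of eyepiece below 0.02 m/s and angular speed of eyepiece below 0.2 rad/s and contact force between the fingers and eyepiece below 0.1 N), for 0.2 s.
2. the condenser is in the large round dish and the filter cube in the square dish, eyepiece still in place (horizontal distance between eyepiece and dish_small below 0.013 m and z of eyepiece in the frame of dish_small between 0.002 and 0.0065 m and angle between each of eyepiece, condenser, cube's own z axis and vertical below 0.05 rad and horizontal distance between condenser and dish_large below 0.013 m and z of condenser in the frame of dish_large between 0.002 and 0.0065 m and horizontal distance between cube and dish_square below 0.016 m and z of cube in the frame of dish_square between 0.002 and 0.0065 m and linear speed of each of condenser, cube below 0.02 m/s and angular speed of each of condenser, cube below 0.2 rad/s and contact force between the fingers and condenser below 0.1 N and contact force between the fingers and cube below 0.1 N), for 0.2 s.
3. the hold-down bar is swung up (value of joint bar above 1 rad), for 0.2 s.
4. the stage plate lies on its rest (x of plate in the frame of rest between -0.014 and 0.014 m and y of plate in the frame of rest between -0.012 and 0.012 m and z of plate in the frame of rest between 0.01 and 0.0145 m and angle between plate's own z axis and vertical below 0.04 rad and angle between the x axis of plate and the x axis of rest, either way round below 0.17 rad and linear speed of plate below 0.02 m/s and angular speed of plate below 0.2 rad/s and contact force between the fingers and plate below 0.1 N), for 0.2 s.
At the end, for the whole second after the job is handed in: Eyepiece, condenser, cube flat on the floors of the small, large and square dish, centres within 13, 13, 16 mm; plate flat on the rest within 14 mm along, 12 mm across and 0.17 rad, either way round; bar open beyond 1.0 rad; all released and at rest (all of step 2 and all of step 4 and value of joint bar above 1 rad and linear speed of eyepiece below 0.02 m/s and angular speed of eyepiece below 0.2 rad/s and contact force between the fingers and eyepiece below 0.1 N); the robot touches nothing.
It fails at once if a part is tipped over (angle between any of eyepiece, condenser, cube, plate's own z axis and vertical above 0.7 rad).
It fails at once if the oil bottle is disturbed (distance of oil_bottle from where it was at the start of the episode above 0.03 m).
It fails at once if the slide box is disturbed (distance of slide_box from where it was at the start of the episode above 0.03 m).
It fails at once if the culture dish is disturbed (distance of petri from where it was at the start of the episode above 0.03 m).
It also fails if it takes over 120 s, if anything falls off the work surface, if the arm or the gripper's body presses on something with over 40 N, if the wrist force passes 120 N, or if a joint passes its speed limit or range.

## Working session

There is one attempt and no reset: what is moved stays moved. The work goes in short steps, Python scripts to look and compute and a shell command to move; the robot and the scene stay as the last step left them, time stands still between calls to the robot, and variables do not carry over. Pictures are saved under pics/ and viewed, at most 14 in all, crops included, and the job is handed in when it is done.

```bash
mkdir -p pics; ls; cat > h.py <<'E'
import numpy as np, cv2
from station import observe, cams, manip
from scipy.spatial.transform import Rotation as Ro
def snap(n):
    o=observe(); p=cams.snapshot(n)
    if n=='wrist':
        w=np.eye(4); q=np.array(o['eef_rot']); w[:3,:3]=Ro.from_quat([q[1],q[2],q[3],q[0]]).as_matrix(); w[:3,3]=o['ee_pos']
        c=w@np.array(p['tool_from_camera']); p['Rw']=c[:3,:3]; p['c']=c[:3,3]
    else:
        R=np.array(p['R']); p['Rw']=R.T; p['c']=-R.T@np.array(p['t'])
    p['K']=np.array([[p['fx'],0,p['cx']],[0,p['fy'],p['cy']],[0,0,1]])
    return p
def ray(p,px):
    u=cv2.undistortPoints(np.array([[px]],float),p['K'],np.array(p['dist'],float))[0,0]
    return p['Rw']@np.array([u[0],u[1],1])
def at(p,px,z):
    d=ray(p,px); return p['c']+d*(z-p['c'][2])/d[2]
def proj(p,X):
    R=p['Rw'].T; return cv2.projectPoints(np.array(X,float).reshape(-1,1,3),cv2.Rodrigues(R)[0],-R@p['c'],p['K'],np.array(p['dist'],float))[0].reshape(-1,2)
def save(p,f,s=1): cv2.imwrite('pics/'+f,cv2.resize(p['pixels'][:,:,::-1],None,fx=s,fy=s))
def st():
    o=observe(); print(round(o['clock'],2),np.round(o['ee_pos'],4),'yaw',np.round(Ro.from_quat(np.array(o['eef_rot'])[[1,2,3,0]]).as_euler('xyz',degrees=True),1),'F',np.round(o['ft_force'],1),'gap',o['finger_gap'],o['gripper_force'])
E
python3 - <<'E'
from h import *
st()
Z=dict(eyepiece=.056,condenser=.024,cube=.024,plate=.012,bar_handle=.044,dish_small=0,dish_large=0,dish_square=0,rest=0)
for c in ['scene','side']:
    p=snap(c); save(p,c+'0.png',1.5); print(c,np.round(p['c'],3))
    for n,z in Z.items():
        for r in cams.place_of(p,n)[:3]: print(n,np.round(r['pixel']),round(r['score'],2),np.round(at(p,r['pixel'],z),3))
E
```

```text
pics
0.0 [0.2646 0.5655 0.2047] yaw [-179.9   -0.   154.9] F [-0.8  1.1  1. ] gap 0.08568961769623377 0.0
scene [ 0.911 -0.48   0.519]
eyepiece [275. 218.] 0.92 [ 0.568 -0.015  0.056]
condenser [276. 232.] 0.89 [ 0.574 -0.018  0.024]
cube [251. 218.] 0.71 [ 0.507 -0.017  0.024]
plate [128. 223.] 0.76 [ 0.309 -0.196  0.012]
plate [282. 188.] 0.69 [0.478 0.129 0.012]
bar_handle [309. 218.] 0.61 [0.612 0.041 0.044]
dish_small [218. 314.] 0.63 [ 0.614 -0.226  0.   ]
dish_large [100. 297.] 0.58 [ 0.433 -0.341  0.   ]
dish_square [360. 194.] 0.84 [0.627 0.251 0.   ]
dish_square [ 98. 294.] 0.6 [ 0.424 -0.341  0.   ]
rest [309. 155.] 0.67 [0.421 0.332 0.   ]
rest [216. 315.] 0.64 [ 0.615 -0.229  0.   ]
rest [ 99. 296.] 0.6 [ 0.431 -0.343  0.   ]
side [ 0.059 -0.594  0.816]
eyepiece [293. 186.] 0.72 [ 0.572 -0.022  0.056]
condenser [291. 196.] 0.44 [ 0.566 -0.023  0.024]
cube [272. 203.] 0.87 [ 0.508 -0.015  0.024]
plate [231. 182.] 0.93 [0.471 0.129 0.012]
plate [246. 291.] 0.74 [ 0.304 -0.185  0.012]
plate [289. 200.] 0.68 [ 0.558 -0.024  0.012]
bar_handle [289. 168.] 0.67 [0.617 0.05  0.044]
bar_handle [292. 188.] 0.32 [ 0.571 -0.018  0.044]
dish_small [358. 239.] 0.7 [ 0.619 -0.226 -0.   ]
dish_large [335. 310.] 0.88 [ 0.437 -0.336  0.   ]
dish_large [255. 142.] 0.44 [0.64  0.244 0.   ]
dish_square [255. 143.] 0.77 [0.638 0.243 0.   ]
rest [183. 156.] 0.83 [0.425 0.33  0.   ]
```

View pics/scene0.png

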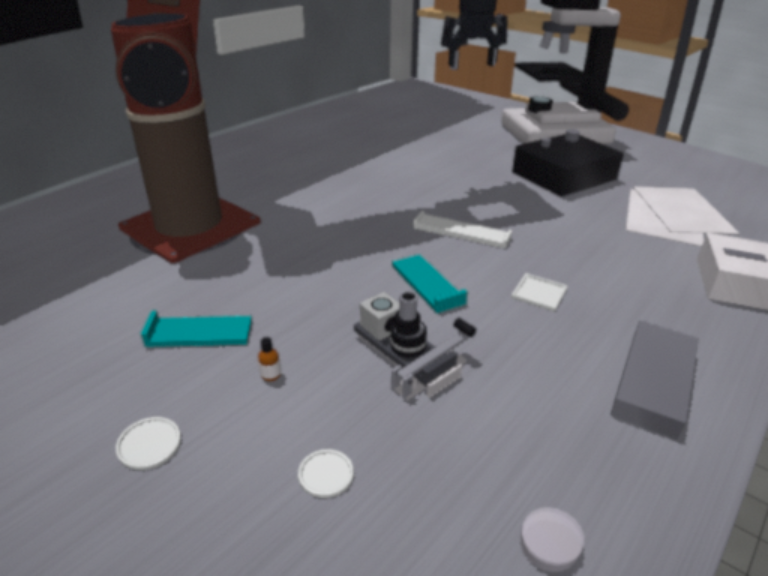

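View pics/side0.png

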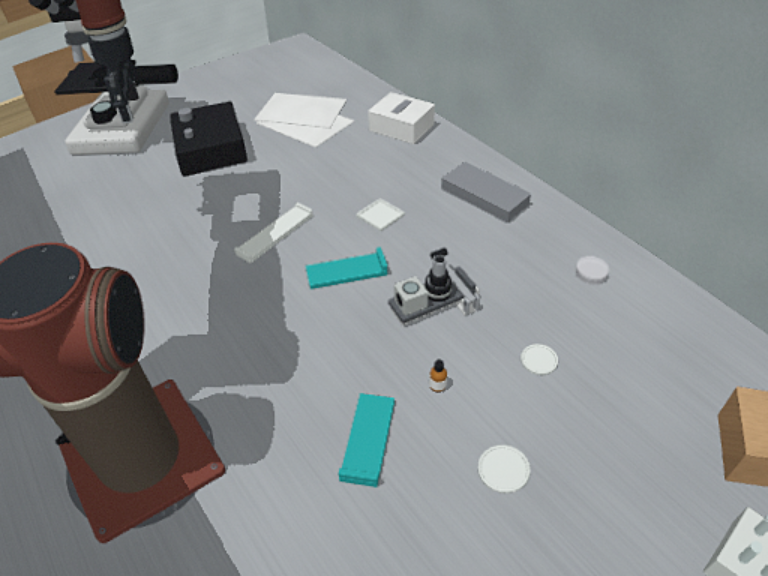

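Scene: the stack has the cube at (378,312) near and the condenser with the eyepiece at (408,330), with the bar and handle at (465,326). The large dish is at (148,442), the small dish at (326,472), the square dish at (540,291) and the rest at (463,230). Side view agrees. I'll move past the rest first and look from there.

```bash
python3 -m pendant '[[22,-34,20,3.5],[22,-34,20,3.5],[22,-34,20,3.5],[22,-34,20,3.5],[22,-34,20,3.5],[22,-34,20,3.5],[22,-34,20,3.5],[0,0,0,0]]' 85
python3 - <<'E'
from h import *
st(); p=snap('wrist'); save(p,'w1.png',1.2); print(p['c'],p['Rw'])
for n,z in [('rest',0),('dish_square',0)]:
    for r in cams.place_of(p,n)[:3]: print(n,np.round(r['pixel']),round(r['score'],2),np.round(at(p,r['pixel'],z),3))
E
```

```text
clock: 1.8
ee_pos: [0.4225, 0.3251, 0.3496]
eef_rot: [0.003, 0.007, 1.0, 0.001]
ft_force: [-0.5, -0.2, -0.0]
finger_gap: 0.0853
gripper_force: 0.0
1.8 [0.4225 0.3251 0.3496] yaw [179.9   0.4 179.2] F [-0.5 -0.2 -0. ] gap 0.08525104253375311 0.0
[0.34282634 0.32548574 0.51695922] [[ 1.36086692e-02  9.48520568e-01  3.16423034e-01]
 [ 9.99907018e-01 -1.31851095e-02 -3.47969712e-03]
 [ 8.71508061e-04  3.16440967e-01 -9.48611804e-01]]
rest [251. 142.] 0.62 [0.419 0.316 0.   ]
dish_square [216. 245.] 0.66 [0.633 0.237 0.   ]
dish_square [ 87. 218.] 0.58 [ 0.57  -0.028  0.   ]
```

```bash
python3 -m pendant '[[16,-45,2,0],[16,-45,2,0],[16,-45,2,0],[16,-45,2,0],[16,-45,2,0],[16,-45,2,0],[16,-45,2,0],[11,-30,2,0],[0,0,0,0]]'
python3 - <<'E'
from h import *
st(); p=snap('wrist'); save(p,'w2.png',1.2)
for n,z in [('eyepiece',.056),('condenser',.024),('cube',.024),('plate',.012),('bar_handle',.044)]:
    for r in cams.place_of(p,n)[:3]: print(n,np.round(r['pixel']),round(r['score'],2),np.round(at(p,r['pixel'],z),3))
E
```

```text
clock: 2.85
ee_pos: [0.5425, -0.0191, 0.3601]
eef_rot: [-0.001, 0.007, 1.0, -0.0]
ft_force: [-0.1, 0.4, -0.8]
finger_gap: 0.0849
gripper_force: 0.0
2.85 [ 0.5425 -0.0191  0.3601] yaw [-1.800e+02 -1.000e-01  1.792e+02] F [-0.1  0.4 -0.8] gap 0.08493932341844561 0.0
eyepiece [256. 164.] 0.76 [ 0.568 -0.02   0.056]
condenser [253. 158.] 0.6 [ 0.564 -0.025  0.024]
cube [263. 127.] 0.94 [ 0.507 -0.008  0.024]
cube [286. 192.] 0.21 [0.631 0.037 0.024]
plate [345. 110.] 0.93 [0.479 0.141 0.012]
plate [256. 154.] 0.78 [ 0.558 -0.02   0.012]
plate [159.   2.] 0.75 [ 0.303 -0.177  0.012]
bar_handle [287. 192.] 0.55 [0.623 0.036 0.044]
bar_handle [80. 86.] 0.32 [ 0.433 -0.314  0.044]
```

View pics/w2.png

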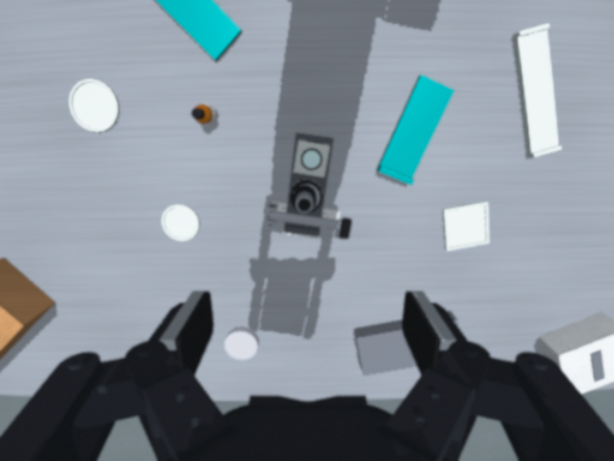

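View pics/w1.png

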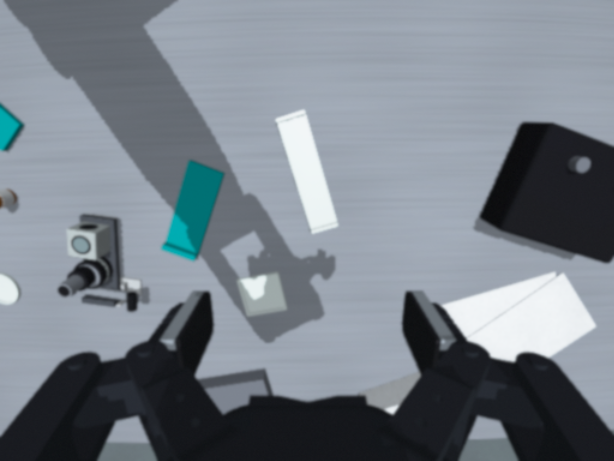

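w2: the plate runs from (313,137) to (303,235), so its yaw is a few degrees negative. The handle is at (345,228), the small dish at (180,223), the large at (93,105), the square at (467,226) and the rest at (538,90). Next I'll measure the white fixtures by segmentation.

```bash
python3 - <<'E'
from h import *
p=snap('wrist'); im=p['pixels'].astype(int)
m=((im.min(2)>195)&(im.max(2)-im.min(2)<25)).astype(np.uint8)
n,l,s,c=cv2.connectedComponentsWithStats(m)
for nm,X in dict(small=(.617,-.226,.006),large=(.435,-.338,.006),square=(.632,.24,.006),rest=(.423,.33,.012)).items():
    u,v=np.round(proj(p,X)[0]).astype(int)
    k=np.bincount(l[v-6:v+7,u-6:u+7].ravel(),minlength=n); k[0]=0; k=k.argmax()
    cn=max(cv2.findContours((l==k).astype(np.uint8),cv2.RETR_EXTERNAL,cv2.CHAIN_APPROX_NONE)[0],key=len)[:,0]
    w=np.array([at(p,q,X[2])[:2] for q in cn])*1000
    r=cv2.minAreaRect(w.astype(np.float32)); e=cv2.fitEllipse(w.astype(np.float32))
    print(nm,s[k],'rect',np.round(r[0],1),np.round(r[1],1),round(r[2],1),'ell',np.round(e[0],1),np.round(e[1],1))
E
```

```text
small [132 170  31  30 735] rect [ 619.1 -232.4] [61.3 60.1] 89.4 ell [ 619. -232.] [60.3 61.1]
large [  56   65   40   44 1368] rect [ 432.1 -343. ] [73.6 75. ] 78.6 ell [ 432.1 -343.2] [73.9 74.9]
square [ 368  169   37   40 1266] rect [631.4 243.8] [74.2 73.4] 10.4 ell [631.4 243.9] [84.1 84.4]
rest [ 429   21   36  111 2558] rect [423.1 326.9] [185.   47.7] 16.0 ell [423.  325.8] [ 47.  252.7]
```

```bash
python3 -m pendant '[[-12,1,-35,0],[-12,1,-35,0],[-12,1,-35,0],[-12,1,-35,0],[0,0,0,0]]'
python3 - <<'E'
from h import *
st(); p=snap('wrist'); save(p,'w3.png',1.5)
for n,z in [('eyepiece',.056),('condenser',.024),('cube',.024),('plate',.012),('bar_handle',.044)]:
    for r in cams.place_of(p,n)[:3]: print(n,np.round(r['pixel']),round(r['score'],2),np.round(at(p,r['pixel'],z),4))
E
```

```text
clock: 3.7
ee_pos: [0.4891, -0.0112, 0.2162]
eef_rot: [-0.005, 0.004, 1.0, 0.001]
ft_force: [-0.0, 0.4, 0.1]
finger_gap: 0.085
gripper_force: 0.0
3.7 [ 0.4891 -0.0112  0.2162] yaw [179.9  -0.6 179.5] F [-0.   0.4  0.1] gap 0.08502790282685668 0.0
eyepiece [247. 229.] 0.85 [ 0.5676 -0.024   0.056 ]
condenser [249. 217.] 0.65 [ 0.5643 -0.0219  0.024 ]
cube [255. 177.] 0.76 [ 0.5064 -0.0126  0.024 ]
plate [367. 153.] 0.87 [0.4772 0.1403 0.012 ]
plate [252. 210.] 0.85 [ 0.5585 -0.0184  0.012 ]
plate [119.  16.] 0.76 [ 0.3063 -0.1757  0.012 ]
bar_handle [290. 260.] 0.57 [0.6215 0.0352 0.044 ]
```

View pics/w3.png

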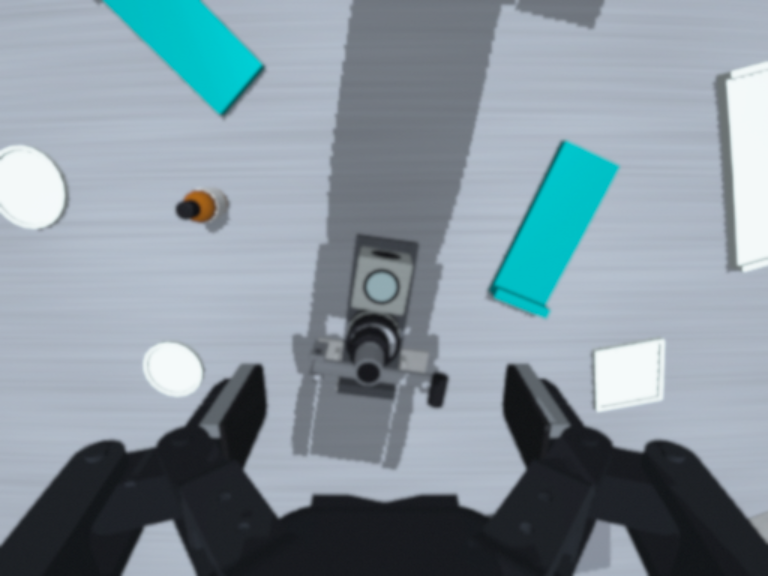

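w3: the eyepiece top is at (368,372), the cube window at (381,287) and the handle at (437,389). The bottle at (195,207) is well clear. Plate yaw is about -9°. Approaching the eyepiece now.

```bash
python3 -m pendant '[[26,-4,-25,-3],[26,-4,-25,-3],[26,-3,-25,-3],[0,0,-12,0],[0,0,0,0]]' 70
python3 - <<'E'
from h import *
st(); p=snap('wrist'); save(p,'w4.png',1)
for n,z in [('eyepiece',.056),('condenser',.024),('cube',.024),('plate',.012),('bar_handle',.044)]:
    for r in cams.place_of(p,n)[:2]: print(n,np.round(r['pixel']),round(r['score'],2),np.round(at(p,r['pixel'],z),4))
E
```

```text
clock: 4.5
ee_pos: [0.5711, -0.0238, 0.1331]
eef_rot: [-0.002, 0.083, 0.997, 0.0]
ft_force: [-0.9, 0.5, 0.2]
finger_gap: 0.0697
gripper_force: 0.0
4.5 [ 0.5711 -0.0238  0.1331] yaw [180.   -0.2 170.5] F [-0.9  0.5  0.2] gap 0.0697147952475351 0.0
eyepiece [256. 187.] 0.96 [ 0.5679 -0.0241  0.056 ]
condenser [258. 176.] 0.87 [ 0.5662 -0.0209  0.024 ]
cube [257. 119.] 0.66 [ 0.5101 -0.0133  0.024 ]
plate [259. 164.] 0.76 [ 0.5572 -0.019   0.012 ]
plate [406.  59.] 0.55 [0.4772 0.1394 0.012 ]
bar_handle [323. 223.] 0.7 [0.621  0.0358 0.044 ]
```

View pics/w4.png

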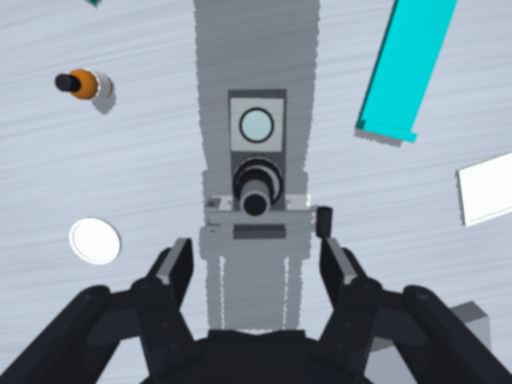

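The plate edges are vertical in the image, so the tool is aligned with the plate. The eyepiece top is at (256,203), centred between the fingers. Descending to grip it.

```bash
python3 -m pendant '[[-3,0,-18,0],[0,0,-18,0],[0,0,-18,0],[0,0,0,0]]' 70 && python3 -m pendant '[[0,0,0,0],[0,0,0,0],[0,0,0,0],[0,0,0,0],[0,0,0,0],[0,0,0,0]]' 5 25
```

```text
clock: 5.2
ee_pos: [0.5671, -0.0236, 0.0792]
eef_rot: [-0.002, 0.083, 0.997, 0.0]
ft_force: [-0.5, 0.1, -0.1]
finger_gap: 0.0702
gripper_force: 0.0
clock: 5.8
ee_pos: [0.5718, -0.0249, 0.0844]
eef_rot: [0.003, 0.084, 0.997, -0.001]
ft_force: [-1.3, -1.8, 11.4]
finger_gap: 0.0052
gripper_force: 14.2
```

```bash
python3 - <<'E'
from h import *
st(); p=snap('wrist'); q=snap('side'); r=snap('scene')
u=proj(q,[.568,-.023,.07])[0].astype(int); v=proj(r,[.568,-.023,.07])[0].astype(int)
f=lambda p,u:cv2.resize(p['pixels'][u[1]-60:u[1]+60,u[0]-65:u[0]+65],None,fx=3,fy=3)
cv2.imwrite('pics/c5.png',np.hstack([f(q,u),f(r,v)])[:,:,::-1]); 
for n,z in [('eyepiece',.056),('condenser',.024)]:
  for c in (q,r,p):
    for d in cams.place_of(c,n)[:1]: print(n,np.round(d['pixel']),round(d['score'],2),np.round(at(c,d['pixel'],z),4))
E
```

```text
5.8 [ 0.5718 -0.0249  0.0844] yaw [-180.     0.4  170.4] F [-1.3 -1.8 11.4] gap 0.00522676659399092 14.231065409258008
eyepiece [292. 186.] 0.66 [ 0.5711 -0.0204  0.056 ]
eyepiece [275. 221.] 0.71 [ 0.5742 -0.0242  0.056 ]
eyepiece [256. 203.] 0.7 [ 0.5674 -0.0245  0.056 ]
condenser [258. 144.] 0.73 [0.6255 0.211  0.024 ]
condenser [277. 232.] 0.88 [ 0.5756 -0.0174  0.024 ]
condenser [259. 190.] 0.69 [ 0.5678 -0.0219  0.024 ]
```

View pics/c5.png

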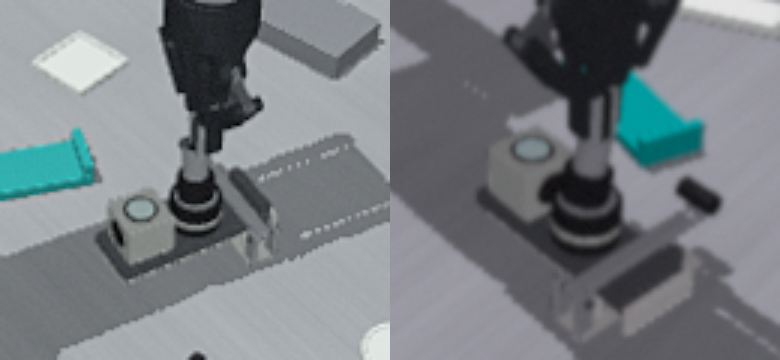

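The side crop shows the fingers shut on the far (+x) side of the tube, which still stands upright. I'll check the wrist view, with the projected TCP and predicted tube overlaid.

```bash
python3 - <<'E'
from h import *
st(); p=snap('wrist'); o=observe()
print(np.round(proj(p,o['ee_pos'])), np.round(proj(p,[[.568,-.0235,z] for z in (.056,.078,.108)])))
im=p['pixels'].copy()
cv2.circle(im,tuple(int(v) for v in proj(p,o['ee_pos'])[0]),3,(255,0,0),-1)
a=np.linspace(0,6.28,60)
for z,r in ((.056,.017),(.078,.0115),(.108,.0115)):
    for q in proj(p,np.c_[.568+r*np.cos(a),-.0235+r*np.sin(a),0*a+z]): cv2.circle(im,tuple(int(v) for v in q),0,(0,255,0),-1)
cv2.imwrite('pics/w6.png',cv2.resize(im[120:320,130:380],None,fx=3,fy=3)[:,:,::-1])
E
```

```text
6.25 [ 0.5718 -0.0249  0.0844] yaw [-180.     0.4  170.4] F [ 0.1 -1.6 11.1] gap 0.005506323590818166 14.204639196395874
[[257. 225.]] [[258. 204.]
 [258. 216.]
 [258. 236.]]
```

View pics/w6.png

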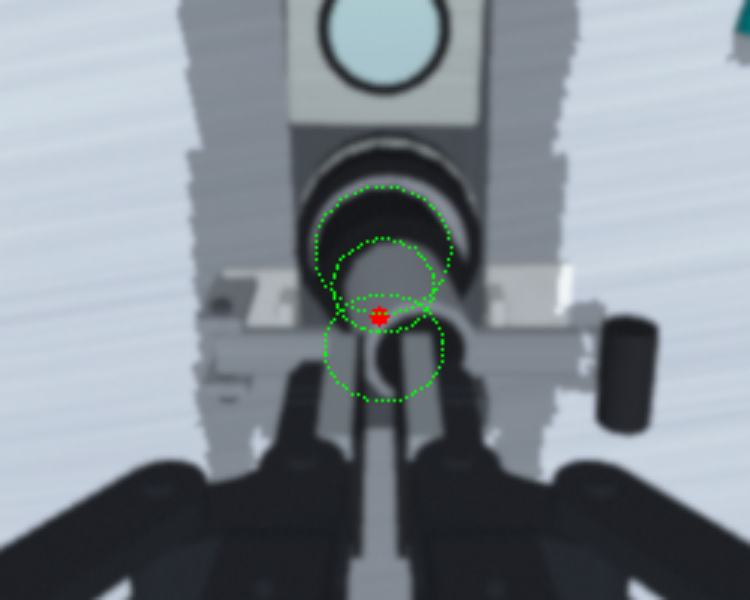

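The tube leans slightly towards +y, and the fingertips appear in front of and above its top, so they never gripped its side. I'll open the fingers and look again.

```bash
python3 -m pendant '[[0,0,4,0],[0,0,0,0],[0,0,0,0],[0,0,0,0],[0,0,0,0]]' 60
python3 - <<'E'
from h import *
st(); p=snap('wrist'); o=observe()
im=p['pixels'].copy()
cv2.circle(im,tuple(int(v) for v in proj(p,o['ee_pos'])[0]),3,(255,0,0),-1)
a=np.linspace(0,6.28,60)
for z,r in ((.056,.017),(.078,.0115),(.108,.0115)):
    for q in proj(p,np.c_[.568+r*np.cos(a),-.0235+r*np.sin(a),0*a+z]): cv2.circle(im,tuple(int(v) for v in q),0,(0,255,0),-1)
cv2.imwrite('pics/w7.png',cv2.resize(im[120:320,130:380],None,fx=3,fy=3)[:,:,::-1])
E
```

```text
clock: 6.8
ee_pos: [0.5685, -0.0238, 0.0843]
eef_rot: [-0.0, 0.084, 0.997, 0.0]
ft_force: [0.3, 0.7, -0.7]
finger_gap: 0.0599
gripper_force: 0.0
6.8 [ 0.5685 -0.0238  0.0843] yaw [ 1.800e+02 -1.000e-01  1.704e+02] F [ 0.3  0.7 -0.7] gap 0.059945853216468316 0.0
```

View pics/w7.png

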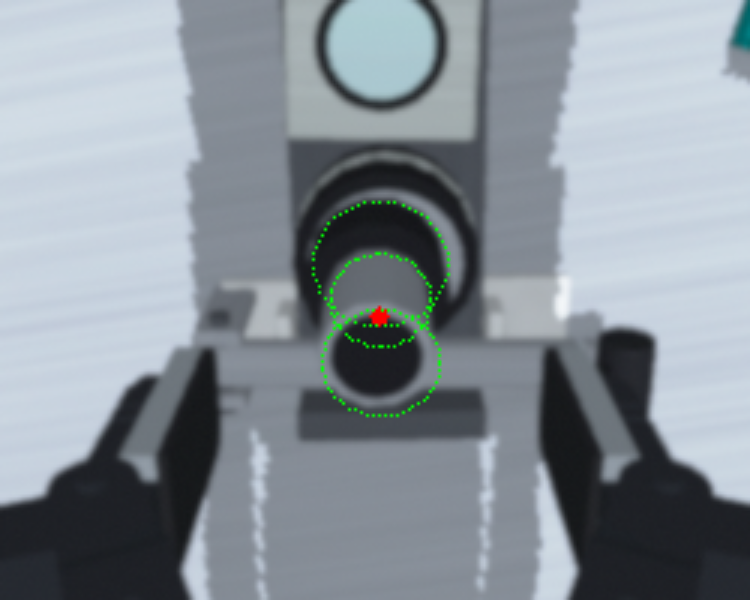

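```bash
python3 - <<'E'
from h import *
p=snap('wrist'); o=observe(); T=np.array(p['tool_from_camera']); print(p['fx'],np.round(T,4))
for row,l,r in ((235,202,312),(235,196,316)):
    a,b=[cv2.undistortPoints(np.array([[[c,row]]],float),p['K'],np.array(p['dist'],float))[0,0] for c in (l,r)]
    d=.06/(b[0]-a[0]); m=(a+b)/2
    print(d,np.round(T@np.r_[m*d,d,1],4))
for x in (-.011,0,.011):
  for z in (-.01,-.03): 
    X=T[:3,:3].T@(np.array([x,.03,z])-T[:3,3]); print(x,z,np.round(cv2.projectPoints(X.reshape(1,1,3),np.zeros(3),np.zeros(3),p['K'],np.array(p['dist'],float))[0].ravel()))
E
```

```text
277.9406814571109 [[ 4.000e-04 -9.505e-01 -3.106e-01  7.860e-02]
 [ 1.000e+00  5.000e-04 -2.000e-04 -3.000e-04]
 [ 3.000e-04 -3.106e-01  9.505e-01 -1.679e-01]
 [ 0.000e+00  0.000e+00  0.000e+00  1.000e+00]]
0.15109408998985788 [ 8.90e-03  1.00e-04 -3.17e-02  1.00e+00]
0.1384485268770855 [ 1.47e-02 -4.00e-04 -4.31e-02  1.00e+00]
-0.011 -0.01 [303. 247.]
-0.011 -0.03 [309. 265.]
0 -0.01 [304. 232.]
0 -0.03 [310. 248.]
0.011 -0.01 [305. 216.]
0.011 -0.03 [311. 230.]
```

The fingertips show about 30 mm behind the reported TCP, so they only reached the tube's top. I'll go lower, checking the force.

```bash
python3 -m pendant '[[0,0,-12,0],[0,0,-12,0],[0,0,0,0]]' 60 && python3 -m pendant '[[0,0,0,0],[0,0,0,0],[0,0,0,0],[0,0,0,0],[0,0,0,0],[0,0,0,0]]' 18 25
python3 - <<'E'
from h import *
p=snap('wrist'); cv2.imwrite('pics/w8.png',cv2.resize(p['pixels'][120:320,130:380],None,fx=3,fy=3)[:,:,::-1])
E
```

```text
clock: 7.2
ee_pos: [0.5667, -0.0236, 0.0577]
eef_rot: [-0.003, 0.084, 0.996, 0.0]
ft_force: [-1.2, 0.3, -0.6]
finger_gap: 0.0599
gripper_force: 0.0
clock: 7.8
ee_pos: [0.5693, -0.024, 0.0612]
eef_rot: [0.0, 0.084, 0.997, -0.0]
ft_force: [-0.1, -0.5, 1.5]
finger_gap: 0.0221
gripper_force: 25.2
```

View pics/w8.png

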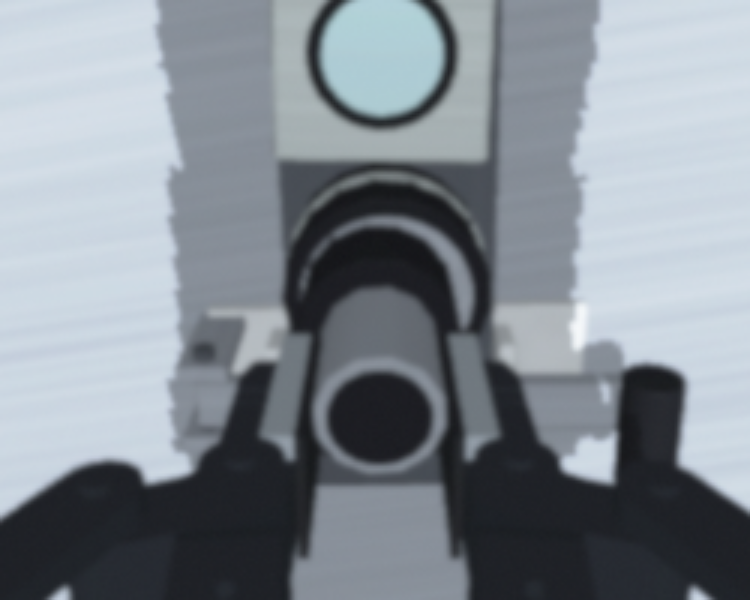

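It has gripped the tube, with a gap of 22 mm at 25 N. Next: lift and carry it over the small dish.

```bash
python3 -m pendant '[[0,0,15,0],[0,0,25,0],[8,-35,10,0],[8,-35,0,0],[8,-35,0,0],[8,-35,0,0],[9,-35,0,0],[9,-33,0,0],[0,0,0,0]]'
python3 - <<'E'
from h import *
st(); p=snap('wrist'); q=snap('side'); 
for n,z in [('eyepiece',.106),('dish_small',0)]:
  for c in (p,q,snap('scene')):
    for d in cams.place_of(c,n)[:1]: print(n,np.round(d['pixel']),round(d['score'],2),np.round(at(c,d['pixel'],z),4))
im=p['pixels'].copy()
a=np.linspace(0,6.28,80)
for q in proj(p,np.c_[.619+.031*np.cos(a),-.232+.031*np.sin(a),0*a+.007]): cv2.circle(im,tuple(int(v) for v in q),0,(0,0,255),-1)
cv2.imwrite('pics/w9.png',cv2.resize(im[80:280,130:380],None,fx=3,fy=3)[:,:,::-1])
E
```

```text
clock: 8.75
ee_pos: [0.6196, -0.2366, 0.1121]
eef_rot: [0.001, 0.085, 0.996, -0.001]
ft_force: [-0.8, 0.3, -0.4]
finger_gap: 0.0218
gripper_force: 25.1
8.75 [ 0.6196 -0.2366  0.1121] yaw [-1.799e+02  1.000e-01  1.702e+02] F [-0.8  0.3 -0.4] gap 0.02183076775207718 25.108497440814972
eyepiece [257. 219.] 0.78 [ 0.6178 -0.236   0.106 ]
eyepiece [367. 215.] 0.78 [ 0.6134 -0.2387  0.106 ]
eyepiece [215. 270.] 0.57 [ 0.6158 -0.2248  0.106 ]
dish_small [260. 176.] 0.67 [ 0.6173 -0.2326  0.    ]
dish_small [362. 238.] 0.88 [ 0.6291 -0.2313  0.    ]
dish_small [215. 314.] 0.97 [ 0.6116 -0.2296  0.    ]
```

View pics/w9.png

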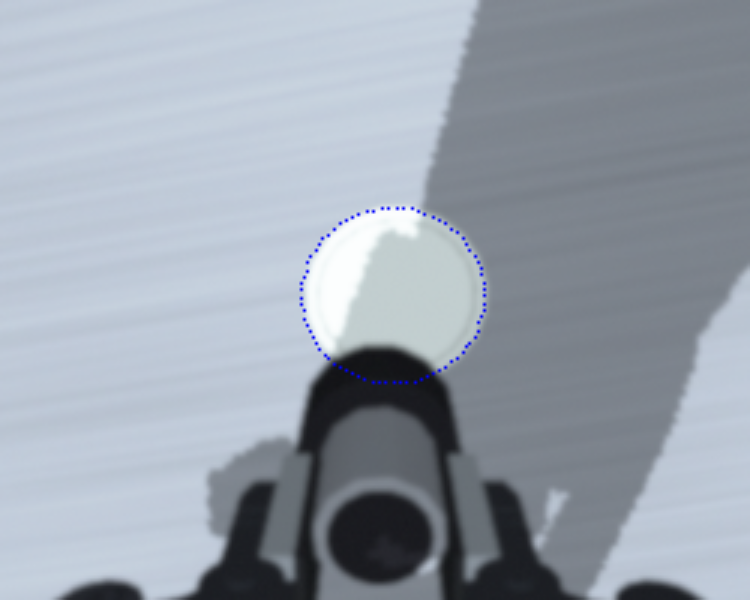

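The predicted circle matches the dish rim, centred at image (393,295). The eyepiece hangs upright about 4 mm to -y. I'll correct that and lower it.

```bash
python3 -m pendant '[[0.5,4,-20,0],[0,0,-30,0],[0,0,-30,0],[0,0,-14,0],[0,0,-4,0],[0,0,0,0]]'; python3 -m pendant '[[0,0,-1.5,0],[0,0,-1.5,0],[0,0,0,0]]'
```

```text
clock: 9.85
ee_pos: [0.6196, -0.2279, 0.0129]
eef_rot: [-0.0, 0.083, 0.997, 0.0]
ft_force: [0.0, 0.2, -1.0]
finger_gap: 0.0216
gripper_force: 25.1
clock: 10.15
ee_pos: [0.6201, -0.2283, 0.0109]
eef_rot: [0.001, 0.084, 0.997, -0.0]
ft_force: [-0.4, -0.7, -0.7]
finger_gap: 0.0219
gripper_force: 25.1
```

```bash
python3 -m pendant '[[-1,-3,-1,0],[0,0,-1,0],[0,0,0,0]]'; python3 -m pendant '[[0,0,-1,0],[0,0,-0.5,0],[0,0,0,0]]'
```

```text
clock: 10.45
ee_pos: [0.619, -0.2317, 0.0092]
eef_rot: [0.001, 0.084, 0.996, -0.0]
ft_force: [-2.1, 0.2, 6.1]
finger_gap: 0.022
gripper_force: 25.6
clock: 10.75
ee_pos: [0.6192, -0.2318, 0.0091]
eef_rot: [0.001, 0.084, 0.997, -0.001]
ft_force: [-6.7, 1.1, 12.8]
finger_gap: 0.022
gripper_force: 26.4
```

```bash
python3 -m pendant '[[0,0,1.5,0],[0,0,0,0]]' && python3 -m pendant '[[0,0,0,0],[0,0,0,0],[0,0,0,0],[0,0,0,0],[0,0,0,0]]' 60; python3 -m pendant '[[0,0,20,0],[0,0,40,0],[-8,30,45,0],[-8,35,35,0],[-8,35,0,0],[-8,35,0,0],[-8,35,0,0],[-8,35,0,0],[-6,3,0,0],[0,0,0,0]]' 75
python3 - <<'E'
from h import *
st(); p=snap('wrist')
for n,z in [('eyepiece',.004),('condenser',.024),('cube',.024),('plate',.012),('bar_handle',.044)]:
  for c in (p,snap('scene'),snap('side')):
    for d in cams.place_of(c,n)[:1]: print(n,np.round(d['pixel']),round(d['score'],2),np.round(at(c,d['pixel'],z),4))
im=p['pixels'].copy(); a=np.linspace(0,6.28,80)
for X,r,z in (((.566,-.0225),.024,.056),((.568-.058*.986-.0,-.0225+.058*.165),.022,.064)):
  for q in proj(p,np.c_[X[0]+r*np.cos(a),X[1]+r*np.sin(a),0*a+z]): cv2.circle(im,tuple(int(v) for v in q),0,(0,255,0),-1)
cv2.imwrite('pics/w10.png',cv2.resize(im[60:320,:],None,fx=1.5,fy=1.5)[:,:,::-1])
E
```

```text
clock: 10.95
ee_pos: [0.6192, -0.2317, 0.0092]
eef_rot: [0.001, 0.084, 0.996, -0.0]
ft_force: [-1.9, -0.1, 7.7]
finger_gap: 0.0221
gripper_force: 25.8
clock: 11.45
ee_pos: [0.6183, -0.2308, 0.0075]
eef_rot: [-0.0, 0.084, 0.997, 0.0]
ft_force: [-0.4, -0.2, -1.0]
finger_gap: 0.0598
gripper_force: 0.0
clock: 12.45
ee_pos: [0.5646, -0.0247, 0.1439]
eef_rot: [-0.0, 0.082, 0.997, -0.0]
ft_force: [0.4, -0.9, -1.1]
finger_gap: 0.0748
gripper_force: 0.0
12.45 [ 0.5646 -0.0247  0.1439] yaw [-180.    -0.   170.5] F [ 0.4 -0.9 -1.1] gap 0.07483713796378177 0.0
eyepiece [217. 315.] 0.85 [ 0.6164 -0.2302  0.004 ]
eyepiece [360. 241.] 0.72 [ 0.6156 -0.2371  0.004 ]Traceback (most recent call last):
  File "<stdin>", line 5, in <module>
ValueError: only the last four pictures can be asked about
```

```bash
python3 -m pendant '[[1,2,-30,0],[0,0,-30,0],[0,0,-30,0],[0,0,-30,0],[0,0,0,0]]' 75
python3 - <<'E'
from h import *
st(); p=snap('wrist')
for n,z in [('condenser',.024),('cube',.024),('plate',.012),('bar_handle',.044)]:
    for d in cams.place_of(p,n)[:1]: print(n,np.round(d['pixel']),round(d['score'],2),np.round(at(p,d['pixel'],z),4))
im=p['pixels'].copy(); a=np.linspace(0,6.28,80); d=np.array([.986,-.165])
for X,r,z in (((.566,-.0225),.024,.056),(np.array([.566,-.0225])-.058*d,.022,.064)):
  for q in proj(p,np.c_[X[0]+r*np.cos(a),X[1]+r*np.sin(a),0*a+z]): cv2.circle(im,tuple(int(v) for v in q),0,(0,255,0),-1)
cv2.imwrite('pics/w10.png',cv2.resize(im[100:,100:412],None,fx=2,fy=2)[:,:,::-1])
E
```

```text
clock: 13.35
ee_pos: [0.562, -0.0233, 0.0192]
eef_rot: [-0.004, 0.084, 0.996, 0.0]
ft_force: [-2.0, 0.9, -1.5]
finger_gap: 0.0752
gripper_force: 0.0
13.35 [ 0.562  -0.0233  0.0192] yaw [180.   -0.5 170.4] F [-2.   0.9 -1.5] gap 0.0751539730900096 0.0
condenser [260. 236.] 0.97 [ 0.5678 -0.0221  0.024 ]
cube [260. 149.] 0.79 [ 0.5116 -0.0127  0.024 ]
plate [490.  52.] 0.78 [0.478  0.1336 0.012 ]
```

View pics/w10.png

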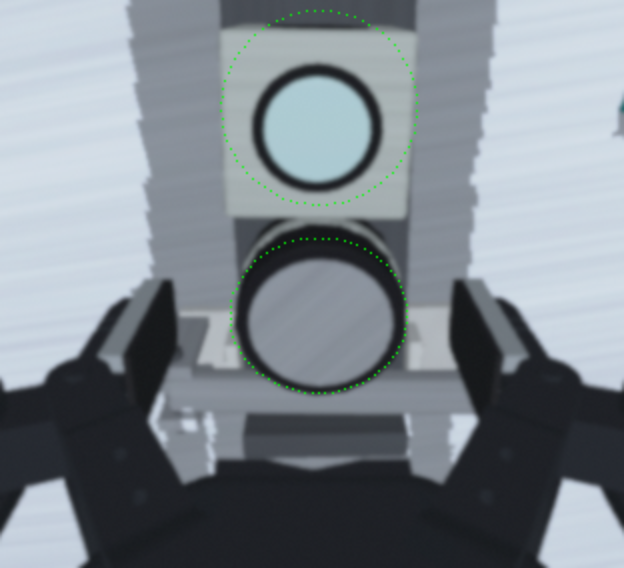

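The green circle at (319,315) matches the condenser, which sits between the fingers. The cube top is at (317,127). Descending 15 mm more, then gripping.

```bash
python3 -m pendant '[[1,0,-8,0],[0,0,-7,0],[0,0,0,0]]' 75 && python3 -m pendant '[[0,0,0,0],[0,0,0,0],[0,0,0,0],[0,0,0,0],[0,0,0,0]]' 43 25 && python3 -m pendant '[[0,0,6,0],[0,0,0,0]]'
```

```text
clock: 13.9
ee_pos: [0.5662, -0.0234, 0.0078]
eef_rot: [-0.001, 0.084, 0.997, 0.0]
ft_force: [-0.9, 1.1, -0.5]
finger_gap: 0.075
gripper_force: 0.0
clock: 14.4
ee_pos: [0.5675, -0.0236, 0.0092]
eef_rot: [0.0, 0.084, 0.997, 0.0]
ft_force: [0.2, 1.0, 2.9]
finger_gap: 0.0472
gripper_force: 26.2
clock: 14.6
ee_pos: [0.5675, -0.0237, 0.0154]
eef_rot: [0.0, 0.084, 0.997, -0.0]
ft_force: [-0.2, -0.4, -2.2]
finger_gap: 0.0471
gripper_force: 26.1
```

```bash
python3 -m pendant '[[0,0,40,0],[0,0,50,0],[0,-36,10,0],[0,-36,0,0],[-15,-36,0,0],[-20,-36,0,0],[-20,-36,0,0],[-20,-36,0,0],[-20,-36,0,0],[-20,-36,0,0]]'; python3 -m pendant '[[-20,-32,0,0],[0,0,0,0],[0,0,0,0]]'
python3 - <<'E'
from h import *
st(); p=snap('wrist'); 
im=p['pixels']; m=((im.min(2)>150)&(im.max(2)-im.min(2)<25)).astype(np.uint8)
for n,z in [('dish_large',0),('condenser',.13)]:
    for d in cams.place_of(p,n)[:1]: print(n,np.round(d['pixel']),round(d['score'],2),np.round(at(p,d['pixel'],z),4))
im=p['pixels'].copy()
a=np.linspace(0,6.28,80)
for q in proj(p,np.c_[.432+.038*np.cos(a),-.343+.038*np.sin(a),0*a+.007]): cv2.circle(im,tuple(int(v) for v in q),0,(0,0,255),-1)
cv2.imwrite('pics/w11.png',cv2.resize(im[60:300,130:380],None,fx=2,fy=2)[:,:,::-1])
E
```

```text
clock: 15.6
ee_pos: [0.451, -0.3128, 0.1148]
eef_rot: [-0.0, 0.084, 0.997, -0.0]
ft_force: [0.6, 0.2, -1.5]
finger_gap: 0.0473
gripper_force: 26.8
clock: 15.9
ee_pos: [0.4315, -0.3441, 0.1146]
eef_rot: [-0.0, 0.085, 0.996, 0.0]
ft_force: [-0.1, -0.5, -1.4]
finger_gap: 0.0472
gripper_force: 26.8
15.9 [ 0.4315 -0.3441  0.1146] yaw [180.   -0.  170.3] F [-0.1 -0.5 -1.4] gap 0.047202657868126066 26.848651733016595
```

View pics/w11.png

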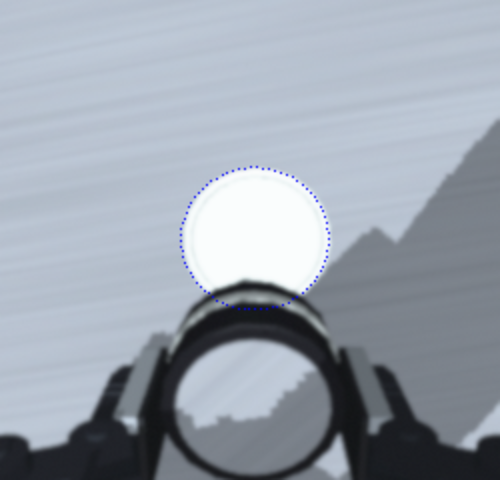

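The dish matches the prediction, with its circle centred at (255,238), and the condenser is upright. Lowering.

```bash
python3 -m pendant '[[0,1,-30,0],[0,0,-40,0],[0,0,-35,0],[0,0,-12,0],[0,0,-4,0],[0,0,0,0],[0,0,0,0]]'; python3 -m pendant '[[0,0,-2,0],[0,0,-1.5,0],[0,0,0,0]]'
```

```text
clock: 16.75
ee_pos: [0.4336, -0.3437, -0.0041]
eef_rot: [0.001, 0.083, 0.997, -0.001]
ft_force: [0.2, 0.5, -1.1]
finger_gap: 0.0469
gripper_force: 26.9
clock: 17.05
ee_pos: [0.4323, -0.3429, -0.0092]
eef_rot: [0.0, 0.084, 0.997, -0.0]
ft_force: [0.7, -0.2, -1.3]
finger_gap: 0.0468
gripper_force: 26.9
```

```bash
python3 -m pendant '[[0,0,-1,0],[0,0,-1,0],[0,0,0,0]]'; python3 -m pendant '[[0,0,-0.7,0],[0,0,0,0]]'
```

```text
clock: 17.35
ee_pos: [0.4323, -0.3428, -0.0108]
eef_rot: [0.0, 0.084, 0.997, -0.0]
ft_force: [-2.7, 1.3, 6.4]
finger_gap: 0.047
gripper_force: 27.4
clock: 17.55
ee_pos: [0.4323, -0.3429, -0.0108]
eef_rot: [-0.0, 0.084, 0.997, -0.0]
ft_force: [-4.9, 4.8, 10.9]
finger_gap: 0.0466
gripper_force: 27.9
```

```bash
python3 -m pendant '[[0,0,1,0],[0,0,0,0],[0,0,0,0],[0,0,0,0],[0,0,0,0]]' 75; python3 -m pendant '[[0,0,20,0],[0,0,40,0],[0,0,40,0],[0,0,40,0],[8,35,0,0],[8,35,0,0],[8,35,0,0],[8,35,0,0],[8,35,0,0],[8,35,0,0]]';python3 -m pendant '[[8,35,0,0],[8,35,0,0],[8,35,0,0],[7,14,-20,0],[0,0,-40,0],[0,0,0,0]]'
python3 - <<'E'
from h import *
st(); p=snap('wrist')
for n,z in [('cube',.024),('plate',.012),('bar_handle',.044)]:
    for d in cams.place_of(p,n)[:2]: print(n,np.round(d['pixel']),round(d['score'],2),np.round(at(p,d['pixel'],z),4))
save(p,'w12.png')
p=snap('scene')
for n,z in [('eyepiece',.004),('condenser',.004)]:
    for d in cams.place_of(p,n)[:1]: print(n,np.round(d['pixel']),round(d['score'],2),np.round(at(p,d['pixel'],z),4))
E
```

```text
clock: 18.05
ee_pos: [0.4321, -0.3425, -0.0115]
eef_rot: [-0.0, 0.084, 0.997, 0.0]
ft_force: [-1.2, 0.4, 0.2]
finger_gap: 0.0751
gripper_force: 0.0
clock: 19.05
ee_pos: [0.4803, -0.1312, 0.1287]
eef_rot: [0.0, 0.084, 0.996, -0.0]
ft_force: [0.1, 1.0, 0.3]
finger_gap: 0.0748
gripper_force: 0.0
clock: 19.65
ee_pos: [0.5067, -0.0121, 0.0637]
eef_rot: [-0.005, 0.083, 0.997, 0.0]
ft_force: [-1.9, 0.9, -0.2]
finger_gap: 0.075
gripper_force: 0.0
19.65 [ 0.5067 -0.0121  0.0637] yaw [180.   -0.6 170.5] F [-1.9  0.9 -0.2] gap 0.07503141921086896 0.0
cube [256. 210.] 0.86 [ 0.5112 -0.0138  0.024 ]
plate [434. 133.] 0.81 [0.4751 0.137  0.012 ]
plate [258. 253.] 0.56 [ 0.5571 -0.0196  0.012 ]
bar_handle [332. 331.] 0.85 [0.625  0.0338 0.044 ]
eyepiece [216. 314.] 0.64 [ 0.6148 -0.2289  0.004 ]
condenser [100. 298.] 0.88 [ 0.4387 -0.345   0.004 ]
```

View pics/w12.png

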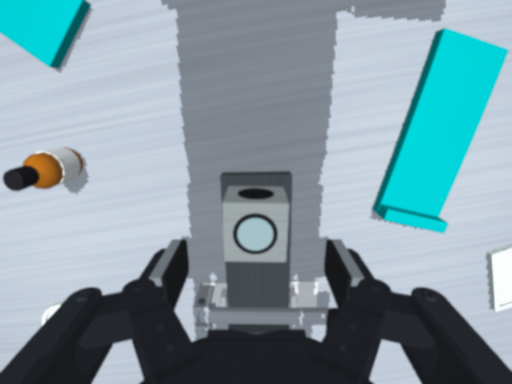

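The cube (window at (256,233)) is aligned between the fingers. All views are now used, so I'll work from numbers. Descending and gripping the cube.

```bash
python3 -m pendant '[[1,-1,-25,0],[0,0,-20,0],[0,0,-10,0],[0,0,0,0]]' 75 && python3 -m pendant '[[0,0,0,0],[0,0,0,0],[0,0,0,0],[0,0,0,0],[0,0,0,0]]' 38 25 && python3 -m pendant '[[0,0,6,0],[0,0,0,0]]'
```

```text
clock: 20.4
ee_pos: [0.5113, -0.0147, 0.0129]
eef_rot: [-0.001, 0.084, 0.996, 0.0]
ft_force: [-0.2, -0.3, 0.5]
finger_gap: 0.0751
gripper_force: 0.0
clock: 20.9
ee_pos: [0.5135, -0.0149, 0.0151]
eef_rot: [0.001, 0.084, 0.997, -0.0]
ft_force: [0.1, -1.3, 6.4]
finger_gap: 0.0434
gripper_force: 27.4
clock: 21.1
ee_pos: [0.5125, -0.0146, 0.0204]
eef_rot: [0.0, 0.084, 0.997, -0.0]
ft_force: [0.1, 0.8, -1.4]
finger_gap: 0.0436
gripper_force: 26.5
```

```bash
python3 -m pendant '[[0,0,45,0],[0,0,45,0],[15,32,10,2.5],[15,32,0,2.5],[15,32,0,2.5],[15,32,0,2.5],[15,32,0,2.5],[15,32,0,2.5],[15,32,0,2.5],[14,34,0,2.5]]'; python3 -m pendant '[[0,0,0,0],[0,0,0,0]]'
python3 - <<'E'
from h import *
st(); p=snap('wrist')
for n,z in [('dish_square',0),('cube',.125)]:
    for d in cams.place_of(p,n)[:1]: print(n,np.round(d['pixel']),round(d['score'],2),np.round(at(p,d['pixel'],z),4))
im=p['pixels']
for t in (150,185,205):
    m=((im.min(2)>t)&(im.max(2).astype(int)-im.min(2)<22)).astype(np.uint8)
    n,l,s,c=cv2.connectedComponentsWithStats(m); u,v=proj(p,[.645,.2438,.006])[0].astype(int); u,v=proj(p,[.605,.2438,.006])[0].astype(int)
    k=l[v,u]; ys,xs=np.where(l==k); w=np.array([at(p,(a,b),.006)[:2] for a,b in list(zip(xs,ys))[::3]])*1000
    print(t,k,s[k],np.round(w.min(0)),np.round(w.max(0)),im[v,u],proj(p,[.605,.2438,.006])[0])
E
```

```text
clock: 22.1
ee_pos: [0.6312, 0.2445, 0.119]
eef_rot: [-0.001, -0.092, 0.996, -0.0]
ft_force: [1.2, 0.1, -1.0]
finger_gap: 0.0435
gripper_force: 26.6
clock: 22.3
ee_pos: [0.6304, 0.2439, 0.1186]
eef_rot: [-0.001, -0.091, 0.996, -0.0]
ft_force: [-0.2, -0.8, -0.5]
finger_gap: 0.0436
gripper_force: 26.5
22.3 [0.6304 0.2439 0.1186] yaw [-1.800e+02 -1.000e-01 -1.695e+02] F [-0.2 -0.8 -0.5] gap 0.043632769161917495 26.53989315032959
dish_square [254. 182.] 0.63 [0.6357 0.2415 0.    ]
cube [256. 229.] 0.85 [0.6299 0.2433 0.125 ]
150 189 [ 221  141   85  126 4660] [588. 203.] [726. 308.] [251 253 253] [261.2942594  155.98183776]
185 4 [ 223  144   70   55 3191] [588. 205.] [651. 282.] [251 253 253] [261.2942594  155.98183776]
205 4 [ 226  145   67   54 2692] [589. 207.] [650. 282.] [251 253 253] [261.2942594  155.98183776]
```

```bash
python3 -m pendant '[[0.5,0,-30,0],[0,0,-40,0],[0,0,-32,0],[0,0,-12,0],[0,0,-4,0],[0,0,0,0],[0,0,0,0]]'; python3 -m pendant '[[0,0,-1.5,0],[0,0,-1.5,0],[0,0,0,0]]'
```

```text
clock: 23.15
ee_pos: [0.6335, 0.2436, 0.0041]
eef_rot: [0.002, -0.091, 0.996, 0.0]
ft_force: [-0.3, 0.4, -0.4]
finger_gap: 0.0435
gripper_force: 26.5
clock: 23.45
ee_pos: [0.6319, 0.2435, -0.0009]
eef_rot: [0.0, -0.091, 0.996, 0.0]
ft_force: [1.0, -0.7, -2.0]
finger_gap: 0.0437
gripper_force: 26.5
```

```bash
python3 -m pendant '[[0,0,-1,0],[0,0,-0.7,0],[0,0,0,0]]'
```

```text
clock: 23.75
ee_pos: [0.6315, 0.2434, -0.0032]
eef_rot: [-0.0, -0.091, 0.996, -0.0]
ft_force: [-0.4, 0.1, -2.7]
finger_gap: 0.0436
gripper_force: 26.5
```

```bash
python3 -m pendant '[[0,0,-1,0],[0,0,-1,0],[0,0,0,0]]'
```

```text
clock: 24.05
ee_pos: [0.6318, 0.2434, -0.0048]
eef_rot: [0.0, -0.091, 0.996, -0.0]
ft_force: [-1.4, -0.6, 1.5]
finger_gap: 0.0438
gripper_force: 26.8
```

```bash
python3 -m pendant '[[0,0,-0.7,0],[0,0,0,0]]'
```

```text
clock: 24.25
ee_pos: [0.6317, 0.2434, -0.0048]
eef_rot: [-0.0, -0.091, 0.996, -0.0]
ft_force: [-4.1, -1.4, 6.2]
finger_gap: 0.0435
gripper_force: 27.4
```

```bash
python3 -m pendant '[[0,0,1,0],[0,0,0,0],[0,0,0,0],[0,0,0,0],[0,0,0,0]]' 75; python3 -m pendant '[[0,0,20,0],[0,0,40,0],[0,0,40,-8.4],[0,0,50,-8.4],[0,-22,0,-8.4],[0,-22,0,-8.4],[0,-22,0,-8.4],[-2,-22,0,-8.4],[-2,-22,0,-8.4],[-2,-22,0,-8.4]]' 60;python3 -m pendant '[[-2,-22,0,-8.4],[-2,-22,0,-8.4],[-2,-22,0,-8.4],[-2,-11,0,-8.4],[0,0,0,-8.4],[0,0,0,0]]'
python3 - <<'E'
from h import *
from scipy.optimize import least_squares
st(); V=[snap(c) for c in ('wrist','scene','side')]; obs=[]
for p,nm in zip(V,('wrist','scene','side')):
    for d in cams.place_of(p,'bar_handle')[:2]:
        print(nm,np.round(d['pixel']),round(d['score'],2),np.round(at(p,d['pixel'],.044),4))
    d=cams.place_of(p,'bar_handle')
    if d: obs.append((p,d[0]['pixel']))
f=lambda X:np.concatenate([(proj(p,X)[0]-q) for p,q in obs])
r=least_squares(f,[.62,.035,.045],loss='soft_l1'); print(np.round(r.x,4),np.round(r.fun,1))
for n,z in [('cube',.004),('condenser',.004),('eyepiece',.004)]:
  for p in V[1:]:
    for d in cams.place_of(p,n)[:1]: print(n,np.round(d['pixel']),round(d['score'],2),np.round(at(p,d['pixel'],z),4))
E
```

```text
clock: 24.75
ee_pos: [0.6316, 0.2433, -0.0049]
eef_rot: [-0.0, -0.091, 0.996, -0.0]
ft_force: [-0.1, -0.2, -0.2]
finger_gap: 0.0748
gripper_force: 0.0
clock: 25.75
ee_pos: [0.6255, 0.1105, 0.1452]
eef_rot: [0.0, 0.478, 0.878, 0.0]
ft_force: [-0.0, -0.0, 0.2]
finger_gap: 0.0599
gripper_force: 0.0
clock: 26.35
ee_pos: [0.6176, 0.0338, 0.1453]
eef_rot: [-0.0, 0.76, 0.65, 0.0]
ft_force: [0.4, -0.2, 0.2]
finger_gap: 0.06
gripper_force: 0.0
26.35 [0.6176 0.0338 0.1453] yaw [180.   -0.   81.1] F [ 0.4 -0.2  0.2] gap 0.06003366350238435 0.0
wrist [256. 184.] 0.69 [0.6183 0.0331 0.044 ]
scene [308. 219.] 0.65 [0.6139 0.0367 0.044 ]
side [291. 166.] 0.78 [0.6253 0.0507 0.044 ]
[0.6182 0.0346 0.0491] [-0.4  0.   1.4 -0.6  1.7  2.8]
cube [358. 192.] 0.96 [0.6219 0.2525 0.004 ]
cube [253. 143.] 0.58 [0.6298 0.2441 0.004 ]
condenser [100. 295.] 0.91 [ 0.4333 -0.3402  0.004 ]
condenser [334. 311.] 0.7 [ 0.4323 -0.3372  0.004 ]
eyepiece [218. 311.] 0.9 [ 0.6132 -0.2242  0.004 ]
eyepiece [359. 239.] 0.72 [ 0.6182 -0.2304  0.004 ]
```

```bash
python3 -m pendant '[[1,0,-35,0],[0,0,-40,0],[0,0,-35,0],[0,0,-18,0],[0,0,-5,0],[0,0,0,0],[0,0,0,0]]' 60; python3 -m pendant '[[0,0,0,0],[0,0,0,0],[0,0,0,0],[0,0,0,0],[0,0,0,0]]' 22 20
```

```text
clock: 27.8
ee_pos: [0.62, 0.0343, 0.0139]
eef_rot: [0.001, 0.759, 0.651, 0.001]
ft_force: [0.1, -0.8, 0.3]
finger_gap: 0.06
gripper_force: 0.0
clock: 28.3
ee_pos: [0.6165, 0.0353, 0.0121]
eef_rot: [-0.002, 0.759, 0.651, -0.001]
ft_force: [-5.8, 1.9, 2.3]
finger_gap: 0.0295
gripper_force: 24.1
```

It has gripped the handle ends (29.5 mm). Swinging the bar along its arc.

```bash
python3 -m pendant '[[-0.4,-2.3,11.4,0],[-0.6,-3.4,11,0],[-0.7,-4.4,10.7,0],[-0.9,-5.4,10.2,0],[0,0,0,0]]'; python3 -m pendant '[[-1.1,-6.5,9.5,0],[-1.2,-7.3,8.9,0],[-1.4,-8.2,8,0],[-1.5,-9,7.2,0],[-1.6,-9.7,6.3,0],[0,0,0,0]]'
```

```text
clock: 28.8
ee_pos: [0.614, 0.018, 0.0568]
eef_rot: [-0.001, 0.759, 0.651, -0.002]
ft_force: [-8.7, 0.4, -0.5]
finger_gap: 0.0294
gripper_force: 23.1
clock: 29.4
ee_pos: [0.6077, -0.0234, 0.0967]
eef_rot: [-0.001, 0.759, 0.651, -0.001]
ft_force: [-7.6, 0.8, -0.6]
finger_gap: 0.0294
gripper_force: 21.5
```

```bash
python3 -m pendant '[[-1.7,-10.2,5.2,0],[-1.8,-10.7,4.2,0],[-1.8,-10.9,3.1,0],[-1.9,-11.2,2,0],[-1.4,-8,0.7,0],[0,0,0,0]]'; python3 -m pendant '[[0,0,0,0],[0,0,0,0],[0,0,0,0],[0,0,0,0]]' 60;  python3 -m pendant '[[0,0,30,0],[0,0,40,0],[0,0,40,0],[0,0,0,0]]' 60
python3 - <<'E'
from h import *
from scipy.optimize import least_squares
st(); V=[snap(c) for c in ('wrist','scene','side')]; obs=[]
for p,nm in zip(V,('wrist','scene','side')):
    d=cams.place_of(p,'bar_handle')
    if d: obs.append((p,d[0]['pixel'])); print(nm,np.round(d[0]['pixel']),d[0]['score'])
f=lambda X:np.concatenate([(proj(p,X)[0]-q) for p,q in obs])
r=least_squares(f,[.6,-.06,.145],loss='soft_l1'); print(np.round(r.x,4),np.round(r.fun,1))
for p in V:
    for d in cams.place_of(p,'plate')[:4]: print(np.round(d['pixel']),round(d['score'],2),np.round(at(p,d['pixel'],.012),4))
E
```

```text
clock: 30.0
ee_pos: [0.6001, -0.0744, 0.1121]
eef_rot: [0.0, 0.76, 0.65, -0.0]
ft_force: [-5.7, 1.4, 1.0]
finger_gap: 0.0294
gripper_force: 20.1
clock: 30.4
ee_pos: [0.6014, -0.073, 0.1114]
eef_rot: [0.001, 0.759, 0.651, 0.0]
ft_force: [-0.5, -0.7, 0.4]
finger_gap: 0.0601
gripper_force: 0.0
clock: 30.8
ee_pos: [0.6047, -0.0737, 0.2286]
eef_rot: [0.005, 0.759, 0.651, 0.004]
ft_force: [0.6, 0.3, 0.9]
finger_gap: 0.0597
gripper_force: 0.0
30.8 [ 0.6047 -0.0737  0.2286] yaw [1.793e+02 1.000e-01 8.120e+01] F [0.6 0.3 0.9] gap 0.059735937901671046 0.0
wrist [249. 183.] 0.65
scene [271. 200.] 0.72
side [314. 162.] 0.84
[ 0.6009 -0.0685  0.1445] [-0.3  0.1  1.5 -0.6  1.1  4.3]
[212. 129.] 0.98 [ 0.5561 -0.0238  0.012 ]
[128.   6.] 0.76 [0.4837 0.1404 0.012 ]
[ 81. 251.] 0.58 [ 0.3115 -0.1754  0.012 ]
[182. 319.] 0.2 [ 0.439  -0.3303  0.012 ]
[130. 225.] 0.96 [ 0.317  -0.1958  0.012 ]
[282. 188.] 0.95 [0.4766 0.1315 0.012 ]
[284. 201.] 0.97 [ 0.5467 -0.0193  0.012 ]
[229. 180.] 0.65 [0.4739 0.1406 0.012 ]
[246. 292.] 0.61 [ 0.3022 -0.1855  0.012 ]
[358. 238.] 0.27 [ 0.6156 -0.2294  0.012 ]
```

The bar stands up, with the handle triangulated at z≈0.145. Rotating back to grip the plate across its long edges, slightly near-side of centre.

```bash
python3 -m pendant '[[-6,6,0,8.2],[-6,6,0,8.2],[-6,6,0,8.2],[-6,6,0,8.2],[-6,6,0,8.2],[-6,6,0,8.2],[-6,6,0,8.2],[-6,6,0,8.2],[-6,4,0,8.2],[-2,2,0,8.1]]' 68; python3 -m pendant '[[0,0,-40,7.5],[0,0,-45,0],[0,0,-45,0],[0,0,-20,0],[0,0,0,0]]'
python3 - <<'E'
from h import *
st(); p=snap('wrist')
for d in cams.place_of(p,'plate')[:3]: print(np.round(d['pixel']),round(d['score'],2),np.round(at(p,d['pixel'],.012),4))
# plate edges: dark region scan across rows at z=.024
im=p['pixels'].astype(int); d=np.array([.986,-.165]); n=np.array([.165,.986]); o=np.array([.5552,-.0208])
for s in (-.06,-.045,-.03):
    t=np.arange(-.05,.05,.001); X=np.array([[*(o+s*d+k*n),.024] for k in t]); q=np.round(proj(p,X)).astype(int)
    g=im[q[:,1],q[:,0]].sum(1)//3; print(s,[(int(1000*k),int(v)) for k,v in zip(t,g) if abs(k)>.018 and abs(k)<.04])
E
```

```text
clock: 32.25
ee_pos: [0.544, -0.0184, 0.2202]
eef_rot: [-0.0, 0.144, 0.99, 0.0]
ft_force: [0.6, -0.2, -0.4]
finger_gap: 0.0678
gripper_force: 0.0
clock: 32.75
ee_pos: [0.5408, -0.0182, 0.0661]
eef_rot: [-0.004, 0.082, 0.997, 0.0]
ft_force: [-0.4, -0.1, 0.1]
finger_gap: 0.0681
gripper_force: 0.0
32.75 [ 0.5408 -0.0182  0.0661] yaw [180.   -0.5 170.6] F [-0.4 -0.1  0.1] gap 0.06810859195172582 0.0
[439.  92.] 0.92 [0.4779 0.136  0.012 ]
[260. 218.] 0.67 [ 0.5593 -0.0182  0.012 ]
-0.06 [(-39, 143), (-38, 142), (-37, 142), (-36, 141), (-35, 141), (-34, 141), (-33, 141), (-32, 141), (-31, 142), (-30, 141), (-29, 141), (-28, 138), (-27, 103), (-26, 85), (-25, 79), (-24, 79), (-23, 79), (-22, 78), (-21, 77), (-20, 78), (-19, 78), (-18, 78), (18, 78), (19, 77), (20, 77), (21, 78), (22, 79), (23, 79), (24, 80), (25, 79), (26, 78), (27, 85), (28, 104), (29, 138), (30, 142), (31, 143), (32, 143), (33, 143), (34, 142), (35, 142), (36, 142), (37, 142), (38, 142), (39, 142)]
-0.045 [(-39, 144), (-38, 144), (-37, 145), (-36, 145), (-35, 146), (-34, 145), (-33, 146), (-32, 146), (-31, 146), (-30, 14
[... 165 characters left out ...]
7), (21, 79), (22, 79), (23, 79), (24, 80), (25, 79), (26, 78), (27, 81), (28, 119), (29, 138), (30, 144), (31, 145), (32, 145), (33, 145), (34, 144), (35, 144), (36, 144), (37, 144), (38, 143), (39, 143)]
-0.03 [(-39, 146), (-38, 146), (-37, 146), (-36, 146), (-35, 146), (-34, 146), (-33, 146), (-32, 146), (-31, 146), (-30, 146), (-29, 146), (-28, 142), (-27, 130), (-26, 108), (-25, 87), (-24, 78), (-23, 79), (-22, 78), (-21, 77), (-20, 78), (-19, 78), (-18, 78), (18, 79), (19, 78), (20, 78), (21, 78), (22, 78), (23, 79), (24, 80), (25, 80), (26, 79), (27, 79), (28, 104), (29, 125), (30, 137), (31, 141), (32, 141), (33, 141), (34, 141), (35, 142), (36, 141), (37, 141), (38, 141), (39, 142)]
```

```bash
python3 -m pendant '[[0,0,-30,0],[0,0,-30,0],[0,0,-12,0],[0,0,0,0],[0,0,0,0]]' 68; python3 -m pendant '[[0,0,-5,0],[0,0,-3,0],[0,0,0,0],[0,0,0,0]]'
```

```text
clock: 33.35
ee_pos: [0.5462, -0.0191, 0.0004]
eef_rot: [0.001, 0.082, 0.997, -0.0]
ft_force: [0.3, -0.1, 0.0]
finger_gap: 0.0682
gripper_force: 0.0
clock: 33.75
ee_pos: [0.5448, -0.0188, -0.0091]
eef_rot: [0.0, 0.082, 0.997, 0.0]
ft_force: [1.0, -1.2, -0.9]
finger_gap: 0.0681
gripper_force: 0.0
```

```bash
python3 -m pendant '[[0,0,-4,0],[0,0,-3,0],[0,0,0,0]]'; python3 -m pendant '[[0,0,-2,0],[0,0,-2,0],[0,0,0,0]]'; python3 -m pendant '[[0,0,-2,0],[0,0,0,0]]'
```

```text
clock: 34.05
ee_pos: [0.5441, -0.0187, -0.0171]
eef_rot: [-0.001, 0.082, 0.997, 0.0]
ft_force: [-0.5, -0.5, 0.1]
finger_gap: 0.068
gripper_force: 0.0
clock: 34.35
ee_pos: [0.5444, -0.0187, -0.0207]
eef_rot: [-0.0, 0.082, 0.997, 0.0]
ft_force: [0.2, -0.0, -0.6]
finger_gap: 0.068
gripper_force: 0.0
clock: 34.55
ee_pos: [0.5445, -0.0188, -0.0226]
eef_rot: [-0.0, 0.082, 0.997, 0.0]
ft_force: [-0.5, 0.3, 0.6]
finger_gap: 0.0678
gripper_force: 0.0
```

```bash
python3 -m pendant '[[0,0,0,0],[0,0,0,0],[0,0,0,0],[0,0,0,0]]' 50 60
```

```text
clock: 34.95
ee_pos: [0.5452, -0.0189, -0.0219]
eef_rot: [0.0, 0.082, 0.997, -0.0]
ft_force: [0.0, -0.5, 3.7]
finger_gap: 0.0544
gripper_force: 64.0
```

```bash
python3 -m pendant '[[0,0,1.5,0],[-5,0.8,0,0],[-10,1.7,0,0],[-10,1.7,0,0],[-10,1.7,0,0],[0,0,0,0]]'; python3 -m pendant '[[-10,1.7,0,0],[-10,1.7,0,0],[-10,1.7,0,0],[-10,1.7,0,0],[0,0,0,0]]'
python3 - <<'E'
from h import *
p=snap('wrist')
for q in (p,snap('scene'),snap('side')):
  for d in cams.place_of(q,'plate')[:3]: print(np.round(d['pixel']),round(d['score'],2),np.round(at(q,d['pixel'],.012),4))
E
```

```text
clock: 35.55
ee_pos: [0.5073, -0.0124, -0.0214]
eef_rot: [-0.001, 0.082, 0.997, 0.0]
ft_force: [-0.4, -0.2, -1.9]
finger_gap: 0.0547
gripper_force: 63.5
clock: 36.05
ee_pos: [0.4676, -0.0056, -0.0213]
eef_rot: [-0.001, 0.082, 0.997, 0.0]
ft_force: [0.6, 0.9, -2.8]
finger_gap: 0.0547
gripper_force: 63.5
[501. 216.] 0.89 [0.4698 0.1304 0.012 ]
[259. 272.] 0.75 [ 0.4812 -0.0067  0.012 ]
[129. 224.] 0.95 [ 0.314  -0.1971  0.012 ]
[280. 187.] 0.78 [0.4714 0.1304 0.012 ]
[244. 217.] 0.56 [ 0.4837 -0.0152  0.012 ]
[243. 290.] 0.98 [ 0.3011 -0.1788  0.012 ]
[263. 210.] 0.79 [ 0.4798 -0.012   0.012 ]
[230. 181.] 0.75 [0.4726 0.1334 0.012 ]
```

It has slid clear, held at about 2.8 N. Lifting and carrying it to above the rest.

```bash
python3 -m pendant '[[0,0,20,0],[0,0,40,0],[0,0,45,0],[0,0,15,0],[-5,30,0,2.6],[-5,30,0,2.6],[-5,30,0,2.6],[-5,30,0,2.6],[-5,30,0,2.6],[-5,30,0,2.6]]'; python3 -m pendant '[[-5,30,0,2.6],[-5,30,0,2.6],[-5,30,0,2.6],[-5,30,0,2.2],[-5,29,0,0],[0,0,0,0],[0,0,0,0],[0,0,0,0]]'
cat > m.py <<'E'
from h import *
st(); p=snap('wrist'); o=observe(); tz=o['ee_pos'][2]; top=tz+.034+.012
yaw=np.radians(Ro.from_quat(np.array(o['eef_rot'])[[1,2,3,0]]).as_euler('xyz')[2]*57.29578-180)
d=np.array([np.cos(yaw),np.sin(yaw)]); n=np.array([-d[1],d[0]]); t=np.array(o['ee_pos'])[:2]
im=cv2.GaussianBlur(p['pixels'],(3,3),0).astype(int).sum(2)//3
def scan(s0,dr,ts,z):
    q=np.round(proj(p,[[*(s0+k*dr),z] for k in ts])).astype(int); q=np.clip(q,0,[511,383])
    return im[q[:,1],q[:,0]]
ts=np.arange(-.11,-.02,.001)
for off in (-.015,0,.015):
    g=scan(t+off*n,d,ts,top); i=np.abs(np.diff(g)).argmax(); print('near end s',off,round(1000*ts[i]),g[i-3:i+5])
ty=np.arange(-.045,.045,.001)
for s in (-.06,-.045,-.03):
    g=scan(t+s*d,n,ty,top); df=np.abs(np.diff(g)); h=len(ty)//2; print('sides',s,1000*ty[df[:h].argmax()],1000*ty[h+df[h:].argmax()])
print('plate det',[(np.round(at(p,r['pixel'],tz+.034),4),round(r['score'],2)) for r in cams.place_of(p,'plate')[:2]],'tcp',t)
print('rest det',[(np.round(at(p,r['pixel'],0),4),round(r['score'],2)) for r in cams.place_of(p,'rest')[:2]])
m=((p['pixels'].min(2)>190)).astype(np.uint8); nn,l,s,c=cv2.connectedComponentsWithStats(m)
for k in range(1,nn):
    if s[k,4]>150:
        cn=max(cv2.findContours((l==k).astype(np.uint8),cv2.RETR_EXTERNAL,cv2.CHAIN_APPROX_NONE)[0],key=len)[:,0]
        w=np.array([at(p,q,.012)[:2] for q in cn])*1000; r=cv2.minAreaRect(w.astype(np.float32)); print('white',s[k],np.round(r[0]),np.round(r[1]),round(r[2],1))
E
python3 m.py
```

```text
clock: 37.35
ee_pos: [0.4396, 0.1751, 0.0993]
eef_rot: [0.0, -0.055, 0.998, 0.0]
ft_force: [0.4, 0.3, -2.1]
finger_gap: 0.0544
gripper_force: 64.2
clock: 38.15
ee_pos: [0.4147, 0.3222, 0.0989]
eef_rot: [-0.0, -0.141, 0.99, -0.0]
ft_force: [0.1, -0.3, -2.5]
finger_gap: 0.0545
gripper_force: 64.4
38.15 [0.4147 0.3222 0.0989] yaw [-180.    -0.  -163.8] F [ 0.1 -0.3 -2.5] gap 0.05454170541433544 64.37099575996399
near end s -0.015 -65 [220 219 221 206 129 105 117 118]
near end s 0 -65 [255 255 255 244 144 110 120 121]
near end s 0.015 -65 [215 220 219 177  95 115 119 119]
sides -0.06 -29.999999999999986 26.000000000000064
sides -0.045 -29.999999999999986 26.000000000000064
sides -0.03 -28.999999999999986 26.000000000000064
plate det [(array([0.4077, 0.2221, 0.133 ]), 0.96), (array([0.4262, 0.3255, 0.133 ]), 0.89)] tcp [0.4148171  0.32204013]
rest det []
white [  121     0   391   318 77730] [380. 409.] [397. 315.] 31.4
white [    0    78   118   301 13068] [582. 134.] [138. 398.] 88.3
white [132 225  39  51 992] [511. 243.] [53. 41.] 31.3
white [ 353  332   50   52 1355] [598. 525.] [115.  37.] 50.3
white [464 334  48  43 375] [545. 678.] [124.  15.] 65.3
white [111 360  41  24 542] [701. 237.] [32. 71.] 60.2
```

```bash
python3 - <<'E'
from h import *
p=snap('wrist'); im=cv2.GaussianBlur(p['pixels'],(3,3),0).astype(int).sum(2)//3
R=np.array([.423,.3265]); a=np.radians(16); d=np.array([np.cos(a),np.sin(a)]); n=np.array([-d[1],d[0]])
def prof(s0,dr,ts,z):
    q=np.round(proj(p,[[*(s0+k*dr),z] for k in ts])).astype(int); print(q[0],q[-1]); q=np.clip(q,0,[511,383]); return im[q[:,1],q[:,0]]
ts=np.arange(-.034,.035,.002)
for s in (-.088,-.075,-.06,-.05): print(s,list(zip((1000*ts).astype(int).tolist(),prof(R+s*d,n,ts,.012).tolist())))
ts=np.arange(-.11,-.04,.002); print(list(zip((1000*ts).astype(int).tolist(),prof(R,d,ts,.015).tolist())))
print(np.round(proj(p,[[*(np.array([.4148,.322])-.065*d),.145]])))
E
```

```text
[221 101] [298 101]
-0.088 [(-34, 216), (-32, 217), (-30, 216), (-27, 217), (-25, 216), (-23, 225), (-21, 253), (-19, 254), (-17, 254), (-15, 254), (-13, 254), (-11, 254), (-9, 254), (-7, 254), (-5, 254), (-3, 254), (-1, 254), (0, 254), (2, 254), (4, 254), (6, 255), (8, 255), (10, 255), (12, 255), (14, 255), (16, 255), (18, 255), (20, 254), (22, 231), (24, 220), (26, 221), (28, 222), (30, 223), (32, 223), (34, 223)]
[221 116] [298 116]
-0.075 [(-34, 214), (-32, 216), (-30, 216), (-27, 216), (-25, 215), (-23, 204), (-21, 248), (-19, 255), (-17, 255), (-15, 255), (-13, 255), (-11, 255), (-9, 255), (-7, 255), (-5, 255), (-3, 255), (-1, 255), (0, 255), (2, 255), (4, 255), (6, 255), (8, 255), (10, 255), (12, 255), (14, 255), (16, 255), (18, 255), (20, 253), (22, 232), (24, 221), (26, 221), (28, 220), (30, 220), (32, 220), (34, 220)]
[222 133] [297 133]
-0.06 [(-34, 217), (-32, 218), (-30, 219), (-27, 219), (-25, 216), (-23, 214), (-21, 243), (-19, 254), (-17, 254), (-15, 254), (-13, 254), (-11, 254), (-9, 254), (-7, 254), (-5, 254), (-3, 254), (-1, 254), (0, 254), (2, 254), (4, 253), (6, 
[... 337 characters left out ...]
1), (-7, 121), (-5, 122), (-3, 121), (-1, 120), (0, 120), (2, 120), (4, 120), (6, 119), (8, 120), (10, 122), (12, 122), (14, 121), (16, 119), (18, 119), (20, 120), (22, 122), (24, 123), (26, 123), (28, 121), (30, 120), (32, 119), (34, 119)]
[260  74] [259 153]
[(-110, 218), (-108, 219), (-106, 221), (-104, 221), (-102, 219), (-99, 221), (-97, 220), (-95, 221), (-93, 220), (-91, 238), (-89, 254), (-87, 254), (-85, 245), (-83, 244), (-81, 255), (-79, 255), (-77, 255), (-75, 255), (-73, 255), (-71, 255), (-69, 255), (-67, 255), (-65, 255), (-63, 255), (-61, 255), (-59, 254), (-57, 205), (-55, 101), (-53, 117), (-51, 120), (-49, 120), (-47, 120), (-45, 120), (-43, 120), (-41, 120)]
[[258. 134.]]
```

Rest confirmed: yaw 16° and near end at -91 mm. The plate needs about +3.5 mm across. Lowering.

```bash
python3 -m pendant '[[-1,3,-30,0],[0,0,-35,0],[0,0,-30,0],[0,0,-12,0],[0,0,-3,0],[0,0,0,0],[0,0,0,0]]'; python3 -m pendant '[[0,0,-3,0],[0,0,-2,0],[0,0,0,0],[0,0,0,0]]'
```

```text
clock: 39.05
ee_pos: [0.4152, 0.3266, -0.0091]
eef_rot: [0.001, -0.141, 0.99, 0.001]
ft_force: [0.1, -0.4, -2.9]
finger_gap: 0.0546
gripper_force: 64.3
clock: 39.45
ee_pos: [0.4137, 0.3259, -0.0157]
eef_rot: [0.0, -0.141, 0.99, 0.0]
ft_force: [0.4, -0.1, -2.1]
finger_gap: 0.0542
gripper_force: 64.4
```

```bash
python3 -m pendant '[[0,0,-1.5,0],[0,0,-1,0],[0,0,0,0]]'; python3 -m pendant '[[0,0,-1,0],[0,0,0,0],[0,0,0,0]]'
```

```text
clock: 39.75
ee_pos: [0.4135, 0.3258, -0.0186]
eef_rot: [-0.0, -0.141, 0.99, -0.0]
ft_force: [0.1, 0.0, -1.6]
finger_gap: 0.0546
gripper_force: 64.4
clock: 40.05
ee_pos: [0.4136, 0.3259, -0.0194]
eef_rot: [-0.0, -0.141, 0.99, -0.0]
ft_force: [0.1, 0.3, -2.2]
finger_gap: 0.0545
gripper_force: 64.4
```

```bash
python3 -m pendant '[[0,0,-1,0],[0,0,-0.7,0],[0,0,0,0],[0,0,0,0]]'; python3 -m pendant '[[0,0,-0.7,0],[0,0,0,0],[0,0,0,0]]'
```

```text
clock: 40.45
ee_pos: [0.4137, 0.3259, -0.0211]
eef_rot: [-0.0, -0.141, 0.99, -0.0]
ft_force: [-0.4, -0.8, -2.7]
finger_gap: 0.0546
gripper_force: 64.4
clock: 40.75
ee_pos: [0.4136, 0.3259, -0.0218]
eef_rot: [-0.0, -0.141, 0.99, -0.0]
ft_force: [-0.1, 0.1, -2.1]
finger_gap: 0.0543
gripper_force: 64.4
```

```bash
python3 -m pendant '[[0,0,-0.8,0],[0,0,0,0],[0,0,0,0]]'; python3 -m pendant '[[0,0,-0.7,0],[0,0,0,0],[0,0,0,0]]'
```

```text
clock: 41.05
ee_pos: [0.4137, 0.3259, -0.0219]
eef_rot: [-0.0, -0.141, 0.99, -0.0]
ft_force: [-3.6, -1.8, 5.3]
finger_gap: 0.0545
gripper_force: 65.1
clock: 41.35
ee_pos: [0.4138, 0.3259, -0.0219]
eef_rot: [-0.0, -0.141, 0.99, -0.0]
ft_force: [-5.3, -2.6, 11.5]
finger_gap: 0.0544
gripper_force: 66.0
```

Contact at the expected height, so I'm releasing, backing off and checking everything.

```bash
python3 -m pendant '[[0,0,1.2,0],[0,0,0,0]]'; python3 -m pendant '[[0,0,0,0],[0,0,0,0],[0,0,0,0],[0,0,0,0]]' 74;  python3 -m pendant '[[0,0,15,0],[0,0,35,0],[0,0,40,0],[0,0,40,0],[-6,0,40,0],[-6,0,40,0],[0,0,0,0],[0,0,0,0]]'
cat > v.py <<'E'
from h import *
st(); V=[snap(c) for c in ('wrist','scene','side')]
G=dict(eyepiece=(.619,-.232,.004),condenser=(.432,-.343,.004),cube=(.6314,.2438,.004),plate=(.423,.3265,.012),bar_handle=(.601,-.0685,.1445))
for n,g in G.items():
  for p in V:
    r=sorted(cams.place_of(p,n),key=lambda r:np.linalg.norm(at(p,r['pixel'],g[2])-g))[:1]
    for d in r: print(n,round(d['score'],2),np.round(1000*(at(p,d['pixel'],g[2])-g),1)[:2])
p=V[0]; im=cv2.GaussianBlur(p['pixels'],(3,3),0).astype(int).sum(2)//3
R=np.array([.423,.3265]); a=np.radians(16); d=np.array([np.cos(a),np.sin(a)]); n=np.array([-d[1],d[0]])
def prof(s0,dr,ts):
    q=np.clip(np.round(proj(p,[[*(s0+k*dr),.024] for k in ts])).astype(int),0,[511,383]); g=im[q[:,1],q[:,0]]; D=np.abs(np.diff(g)); h=len(ts)//2
    return np.round(1000*ts[[D[:h].argmax(),h+D[h:].argmax()]])
print('along',[prof(R+o*n,d,np.arange(-.084,.0845,.001)) for o in (-.015,0,.015)])
print('across',[prof(R+s*d,n,np.arange(-.04,.0405,.001)) for s in (-.06,-.03,0,.03,.05)])
E
python3 v.py
```

```text
clock: 41.55
ee_pos: [0.4139, 0.3261, -0.0219]
eef_rot: [0.0, -0.141, 0.99, 0.0]
ft_force: [-0.9, 0.1, 2.1]
finger_gap: 0.0544
gripper_force: 65.0
clock: 41.95
ee_pos: [0.4137, 0.3259, -0.0221]
eef_rot: [0.0, -0.141, 0.99, -0.0]
ft_force: [0.2, 0.6, -0.2]
finger_gap: 0.074
gripper_force: 0.0
clock: 42.75
ee_pos: [0.4025, 0.3265, 0.1903]
eef_rot: [0.002, -0.141, 0.99, 0.001]
ft_force: [0.1, -0.8, -0.1]
finger_gap: 0.0739
gripper_force: 0.0
42.75 [0.4025 0.3265 0.1903] yaw [ 179.9    0.2 -163.8] F [ 0.1 -0.8 -0.1] gap 0.07388740116674479 0.0
eyepiece 0.46 [-7.8  2.9]
eyepiece 0.57 [ 1.2 -2.7]
condenser 0.94 [2.1 2.6]
condenser 0.59 [5.2 6.6]
cube 0.89 [-9.7  2.2]
cube 0.75 [3.3 8.7]
plate 0.92 [1.9 0.9]
plate 0.74 [3.3 4.1]
plate 0.77 [ 7.2 -6. ]
bar_handle 0.96 [-4.6  2. ]
bar_handle 0.67 [ 4.5 14.8]
along [array([-73.,  82.]), array([-73.,  82.]), array([-73.,  82.])]
across [array([-30.,  27.]), array([-29.,  28.]), array([-29.,  29.]), array([-27.,  30.]), array([-26.,  30.])]
```

```bash
python3 -c "
from station import manip; print(manip.job_done())"
```

```text
the job is handed in; nothing more can be done
None
```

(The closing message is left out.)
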